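# Switch on the check scale and weigh the tall jar

### The arm

A 6-joint arm with a two-finger parallel gripper is mounted at the origin on the work surface. World frame = base frame: x ahead of the robot, y to its left, z up, the work surface at z = 0. Lengths are in m, angles in degrees, forces in N, time in s.
With the tool pointing down it reaches from about 0.325 to 0.9 m from the base axis. Payload 6.1 kg.
Tool frame: the origin (TCP) lies at the centre of the arm's flange, where the gripper is bolted on; the fingertips stand 173 mm ahead of it and the grasp point (between the pads) lies r.grip_depth ahead of it (r.grip_depth is the distance from the TCP to the grasp point, in m); z points along the fingers, y is the line along which they close (so a half turn about z gives the same grasp; the last joint's range is limited). The gripper opens to 85 mm and grips with 20 to 120 N. Pads are 22 mm wide; open, the fingers measure 114 mm over their backs; the gripper's body (76 mm by 85 mm) begins 54 mm behind the grasp point. The pads swing forward as they close: fully open they stand 13 mm farther back than shut.
Start: joints at [58.722, 12.628, 87.462, -0, 79.91, -7.225], TCP at [0.255, 0.571, 0.405] pointing down, gripper open.
Joint ranges: [-170.65, 170.65], [-52.31, 119.04], [5.05, 147.46], [-71.25, 251.25], [11.57, 151.72], [-153.62, 153.62]. Speed limits (degrees/s): [147.25, 147.25, 172.46, 180, 180, 180].

### API

Orientations are given as a 3x3 rotation matrix whose columns are the frame's x, y, z axes.
In Python, from workcell import r gives the robot as it stands. The module is installed in compiled form; this text tells all that it offers.
- The arm moves only by the shell command python3 -m creep 'ROWS' [FORCE]. ROWS is JSON, a list of rows, each a list of 7 numbers: the finger opening in cm, from 0 to 8.54, then the shift along the tool's x, y, z in cm, then the turn, a rotation vector about the tool's x, y, z in rad. A call has 1 to 20 rows; each row is the pose to reach, as a shift and turn from the pose commanded when the call began, along the tool's axes at that moment; what a row does not reach only later rows make up. A row lasts 1/12 s, in which the tool goes at most 41.7 mm and 7.16 degrees, less where a joint would pass 70% of its speed; a pose out of reach is approached as far as the arm can. A call with a gripper value outside its range is refused whole. The fingers move at their own pace and stop on an object; FORCE is the grip in N (left out, the last holds). Time passes only in rows, so rows that repeat a pose let the fingers close. It gives the time, the measured TCP pose, the force, the opening and the grip force at its end, in the units of the state.
- r.read_state(): the state, without advancing time (a new reading comes with each control period).
- r.get_image(name): name is "scene" or "top"; returns a dict with "image" (420x560x3 uint8, red, green, blue), "range_z" (420x560 float32, m along the optical axis (not along the pixel's ray), 0 where there is no reading), "vertical_fov" (degrees; the focal length in pixels is half the picture's height over the tangent of half this angle, whatever the lens; pixels are square), "cx", "cy" (the principal point, pixels), "k1" (the pictures are not rectified: a ray, as slopes to the right and down, at radius r is drawn at 1 + k1 r^2 times it, then the intrinsics apply), "eye" and "rotation" of the camera in the world. Camera axes: x right, y up, looking along -z (the intrinsics and any distortion apply to the point x, -y, -z); pixel columns grow to the right and rows downward; lengths in m; the calibration is good to about 2 mm. A picture is of the moment at which its call begins.
- r.close_job(): hands the job in; it is judged then, once.
The state is a dict: "t": time; "joint_pos": joint angles; "dq": joint speeds; "joint_torque": joint torques, N m; "position": TCP position; "tcp_rot": TCP orientation; "ft_force": force on the tool from outside, world axes, zero at the start; "torque": the same for the moment, N m; "width": opening from 0.0 (shut) to 1.0 (fully open); "gripper_force": force on a finger pad.
Only numpy, scipy, OpenCV 4.12 (cv2) and the standard library are available. Lean on these libraries where they do the work, as an engineer would, in place of code of your own. Each camera call takes 0.05 s, during which the arm holds its last target. There are 200 camera calls.

### The job

Start up the packing bench's check scale and weigh the tall jar: while the scale's round pan is still empty, turn the black lever handle on the sloping switch box clockwise, from its off detent a quarter turn to its on detent. Then stand the tall slim jar upright in the middle of the pan, setting it down gently, and let go of it. Leave the handle on and the other stock where it stands.

Things in the scene. Friction and masses are not known exactly. Their poses are not given: they have to be found in the camera images.
- handle_hub (a point): On the handle's turning axis, at the sloping face of the switch box, 145 mm above the bench. Its z axis is the face's outward normal and the turning axis, leaning 40 degrees from vertical towards the robot. The flat face reaches 120 mm down the slope and 80 mm up from here and is 170 mm wide. The handle's hub is a black disc of 50 mm diameter, 36 mm high.
- handle_tip (a point): Middle of the lever arm, 75 mm from the axis and 32 mm off the face; turns with the handle. The arm is a straight black bar 18 mm wide, ending 95 mm from the axis, its underside 16 mm and its top 48 mm off the face. Seen from the robot's side, facing the box, it points down and right (4:30 on a clock) when off, down half way, down and left (7:30) when on.
- handle (a joint): Angle of the handle, rad: 0 = off detent, 1.571 = on detent (both also end stops). Grows clockwise as seen facing the sloping face. The sprung detent resists (about 0.4 N m, or 5 N at 75 mm) up to half way, then pulls the handle on to the other detent.
- console: Switch box, grey, tilted 40 degrees on a dark foot, fixed. Origin on the bench straight below handle_hub; x level, into the slope, y left. A steel tube guard (12 mm tube, level, 295 mm over the bench) spans the space above the handle, with cross bars at x = -50 and 10 mm and side bars at y = -88 and 88 mm: reach in under its front bar with the tool tilted, about square to the slope.
- pan_top (a point): Centre of the upper face of the scale's pan: a plain round steel plate, 150 mm diameter, 10 mm thick, 95 mm above the bench when empty, on a white scale body 190 x 190 mm, fixed to the bench. z is up.
- pan (a joint): How far the sprung pan has gone down, in m: 0 = empty, about 0.0035 to 0.008 under the tall jar, 0.020 = bottom stop (16 N); about 0.8 N per mm.
- jar_tall: The tall slim amber glass jar with a white lid, 60 mm diameter, 125 mm high, 0.3 to 0.6 kg, standing on the bench. Origin at the centre of its underside, z up.
- jar_short: Bystander: the short wide amber glass jar with a white lid, 68 mm diameter, 75 mm high. Origin at the centre of its underside. It stands beside the tall jar, left or right.
- carton: Bystander: an ochre tea carton 70 x 110 x 90 mm (x, y, z). Origin at the centre of its underside.
- canister: Bystander: a dark metal canister of 84 mm diameter, 120 mm high. Origin at the centre of its underside.

How it is judged (in metres and radians):
On the way, in this order (a step that is already met when the one before it is completed fails the run):
1. The handle stands at its on detent (within 7 degrees of the on stop) while the pan is still empty (value of joint handle above 1.45 rad and value of joint pan below 0.002 m), for 0.3 s.
2. The tall jar stands upright on the pan, its axis within 12 mm of the pan's centre, its weight on the pan, with the handle still on (horizontal distance between jar_tall and pan_top below 0.012 m and angle between jar_tall's own z axis and vertical below 0.09 rad and z of jar_tall in the frame of pan_top between -0.004 and 0.004 m and value of joint pan above 0.0025 m and value of joint handle above 1.45 rad), for 0.2 s.
At the end, for the whole second after the job is handed in: The handle is at its on detent (within 7 degrees of the stop); the tall jar stands at rest and upright (within 5 degrees) on the pan, its axis within 12 mm of the pan's centre and its weight carried by the pan; the short jar, carton and canister are within 25 mm of where they were (all of step 2 and linear speed of jar_tall below 0.02 m/s and distance of each of jar_short, carton, canister from where it was at the start of the episode below 0.025 m); the robot touches nothing.
It fails at once if The pan is driven down more than 17 mm (about 14 N: dropped, banged or pressed hard) (value of joint pan above 0.017 m).
It fails at once if The short jar, the carton or the canister is shifted by more than 25 mm or knocked over (distance of any of jar_short, carton, canister from where it was at the start of the episode above 0.025 m or angle between any of jar_short, carton, canister's own z axis and vertical above 0.5 rad).
It fails at once if The tall glass jar is tipped over by more than 45 degrees (angle between jar_tall's own z axis and vertical above 0.785 rad).
It also fails if it takes over 61 s, if anything falls off the work surface, if the arm or the gripper's body presses on something with over 40 N, if the wrist force passes 120 N, or if a joint passes its speed limit or range.

## Working session

There is one attempt and no reset: what is moved stays moved. The work goes in short steps, Python scripts to look and compute and a shell command to move; the robot and the scene stay as the last step left them, time stands still between calls to the robot, and variables do not carry over. Pictures are saved under pics/ and viewed, at most 10 in all, crops included, and the job is handed in when it is done.

```bash
mkdir -p pics; cat > h.py <<'E'
import numpy as np, cv2
from workcell import r
def cam(n):
    d=r.get_image(n); return d
def pts(d):
    im=d["image"]; H,W=im.shape[:2]; f=H/2/np.tan(np.radians(d["vertical_fov"])/2)
    u,v=np.meshgrid(np.arange(W),np.arange(H))
    K=np.array([[f,0,d["cx"]],[0,f,d["cy"]],[0,0,1.]])
    p=cv2.undistortPoints(np.stack([u,v],-1).reshape(-1,1,2).astype(float),K,np.array([d["k1"],0,0,0.]))
    # exact inverse by iteration
    q=np.stack([(u-d["cx"])/f,(v-d["cy"])/f],-1); s=q.copy()
    for _ in range(50): s=q/(1+d["k1"]*(s**2).sum(-1,keepdims=True))
    z=d["range_z"]; dirs=np.stack([s[...,0],-s[...,1],-np.ones_like(z)],-1)@np.array(d["rotation"]).T
    P=np.array(d["eye"])+dirs*z[...,None]; P[z==0]=np.nan
    return P,dirs
E
python3 - <<'E'
from h import *
import pickle
for n in("scene","top"):
    d=cam(n); cv2.imwrite(f"pics/{n}0.png",cv2.cvtColor(d["image"],cv2.COLOR_RGB2BGR)); pickle.dump(d,open(n+"0.pkl","wb"))
    print(n,d["eye"],d["vertical_fov"],d["k1"],d["cx"],d["cy"])
print(r.grip_depth,r.read_state())
E
```

```text
scene [1.00964933 0.49835313 0.98738709] 42.70462694265157 -0.18146062789494094 276.1302097848713 204.1408361747238
top [ 0.38347217 -0.03929894  1.26066013] 43.69395132012137 -0.06562931253169403 273.5331077789211 197.16896629279555
0.1547 {'t': 0.1, 'joint_pos': array([ 5.87206878e+01,  1.26721862e+01,  8.75209732e+01, -8.72763612e-04,
        7.99110227e+01, -7.22454866e+00]), 'dq': array([-0.08141304, -0.02585919, -0.18140421, -0.01446296,  0.01211561,
        0.01544705]), 'joint_torque': array([ 1.18284086e-03, -4.98238242e+01, -3.90547585e+01, -2.31965869e-04,
        5.56165905e-03, -4.20203648e-06]), 'position': array([0.25462543, 0.57050514, 0.40367625]), 'tcp_rot': array([[-9.13157274e-01,  4.07606337e-01, -9.31273072e-04],
       [ 4.07607345e-01,  9.13155963e-01, -1.56180606e-03],
       [ 2.13795513e-04, -1.80576831e-03, -9.99998347e-01]]), 'ft_force': array([0.62040522, 0.042678  , 0.02015982]), 'torque': array([-0.01044465, -0.06206516, -0.01214745]), 'gripper_force': 0.0, 'width': 1.0000452662952408}
```

View pics/scene0.png

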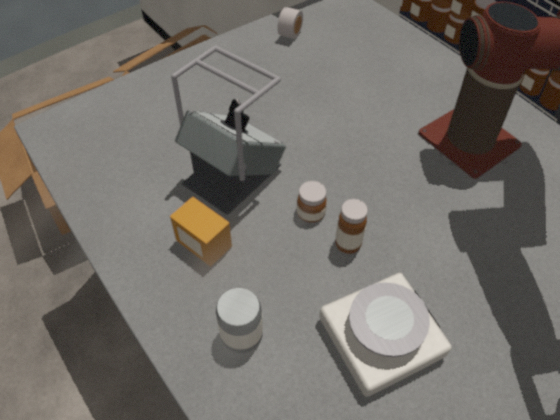

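View pics/top0.png

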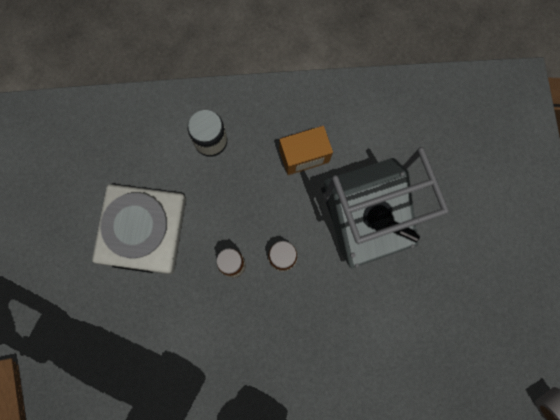

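The top view shows the pan at (133,225), tall jar lid at (230,262), short jar at (283,255), carton at (305,150), canister at (207,130), and the handle hub at about (378,215) with its arm pointing to (415,238). The scene view agrees.

```bash
cat > meas.py <<'E'
from h import *
import pickle
from itertools import product
d=pickle.load(open("top0.pkl","rb")); P,D=pts(d); im=d["image"].astype(int); eye=np.array(d["eye"])
hsv=cv2.cvtColor(d["image"],cv2.COLOR_RGB2HSV)
def plane(u,v,z):
    q=D[int(round(v)),int(round(u))]; return eye+q*(z-eye[2])/q[2]
print("bench z",np.nanmedian(P[300:330,300:400,2]))
def circ(name,u0,v0,R,zt,thr):
    # points near the given top height inside window
    s=np.zeros(P.shape[:2],np.uint8); s[v0-R:v0+R,u0-R:u0+R]=1
    m=((abs(P[...,2]-zt)<thr)&(s>0)).astype(np.uint8)
    m=cv2.morphologyEx(m,cv2.MORPH_OPEN,np.ones((3,3)))
    c=max(cv2.findContours(m,0,1)[0],key=cv2.contourArea)
    (u,v),_=cv2.minEnclosingCircle(c); M=cv2.moments(m,True)
    pm=P[m>0]; X=[plane(*q,zt) for q in c[:,0]]
    (x,y),rr=cv2.minEnclosingCircle(np.array(X,np.float32)[:,:2])
    print(name,"centroid",pm.mean(0).round(4),"zmed",np.median(pm[:,2]).round(4),"mec",round(x,4),round(y,4),"r",round(rr,4),"ray",plane(M['m10']/M['m00'],M['m01']/M['m00'],zt).round(4))
circ("pan",133,225,45,.095,.008); circ("tall",230,262,22,.125,.01); circ("short",283,255,22,.075,.01); circ("canister",207,127,25,.12,.01)
# guard: points at z .28-.31
for n in("top","scene"):
    e=pickle.load(open(n+"0.pkl","rb")); Q,_=pts(e)
    g=(abs(Q[...,2]-.295)<.012)
    if n=="top": g[:,:320]=0;g[:,460:]=0;g[:130]=0;g[260:]=0
    else: g[:,300:]=0
    G=Q[g]; (c,s,a)=cv2.minAreaRect(G[:,:2].astype(np.float32)); print(n,"guard",len(G),G[:,2].mean(),c,s,a)
    # face plane points: grey
    if n=="top":
        w=np.zeros(g.shape,bool); w[180:262,335:425]=1
        F=Q[w&(Q[...,2]>.05)&(Q[...,2]<.21)]
        # RANSAC plane
        rng=np.random.default_rng(0);best=None
        for _ in range(500):
            a=F[rng.choice(len(F),3,False)];nn=np.cross(a[1]-a[0],a[2]-a[0])
            nn/=np.linalg.norm(nn)+1e-12; nn*=np.sign(nn[2]); 
            if abs(nn[2]-np.cos(np.radians(40)))>.05: continue
            k=abs((F-a[0])@nn)<.003
            if best is None or k.sum()>best.sum(): best=k
        B=F[best];cc=B.mean(0);nn=np.linalg.svd(B-cc)[2][2];nn*=np.sign(nn[2]);print("face n",nn,"tilt",np.degrees(np.arccos(nn[2])),"yaw",np.degrees(np.arctan2(-nn[1],-nn[0])),best.sum(),cc)
        hgt=(Q-cc)@nn
        b=w&(hgt>.02)&(hgt<.06)&(hsv[...,2]<60)
        print("arm pts",b.sum(),Q[b].mean(0))
        hub=w&(abs(hgt-.036)<.006)|w&(abs(hgt-.048)<.006)
        np.save("face.npy",np.r_[nn,cc])
        R=np.c_[np.r_[-nn[:2]/np.hypot(*nn[:2]),0],0*nn,nn];R[:,1]=np.cross(nn,R[:,0]);R[:,0]=np.cross(R[:,1],nn)
        L=(Q[b]-cc)@R; print("black local range (x upslope,y left,z)",np.percentile(L,[2,50,98],axis=0).round(3))
E
python3 meas.py; python3 - <<'E'
import cv2
i=cv2.imread("pics/top0.png")[140:280,320:460]; cv2.imwrite("pics/c1.png",cv2.convertScaleAbs(cv2.resize(i,None,fx=4,fy=4,interpolation=2),alpha=1.6))
E
```

```text
bench z 0.000700986266182646Traceback (most recent call last):
  File "meas.py", line 19, in <module>
    circ("pan",133,225,45,.095,.008); circ("tall",230,262,22,.125,.01); circ("short",283,255,22,.075,.01); circ("canister",207,127,25,.12,.01)
    ~~~~^^^^^^^^^^^^^^^^^^^^^^^^^^^^
  File "meas.py", line 17, in circ
    (x,y),rr=cv2.minEnclosingCircle(np.array(X,np.float32)[:,:2])
             ~~~~~~~~~~~~~~~~~~~~~~^^^^^^^^^^^^^^^^^^^^^^^^^^^^^^
cv2.error: OpenCV(4.12.0) /io/opencv/modules/imgproc/src/shapedescr.cpp:201: error: (-215:Assertion failed) count >= 0 && (depth == CV_32F || depth == CV_32S) in function 'minEnclosingCircle'
```

View pics/c1.png

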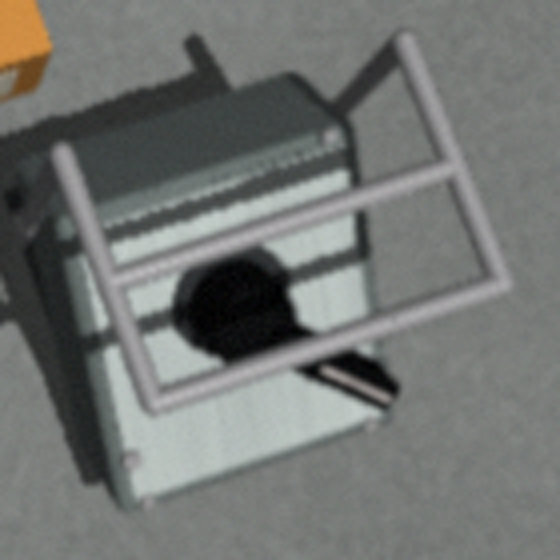

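The crop shows the guard's front bar from about (155,395) to (505,285). The hub is at (240,310), and the arm runs under the front bar to (390,390).

```bash
sed -i 's/np.array(X,np.float32)\[:,:2\]/np.ascontiguousarray(np.array(X,np.float32)[:,:2])/; s/G\[:,:2\].astype(np.float32)/np.ascontiguousarray(G[:,:2],dtype=np.float32)/' meas.py; python3 meas.py
cat >> meas.py <<'E'
print("bars at z=.295:")
o=lambda u,v:plane(320+u/4,140+v/4,.295)
fl,fr,bl,br=o(155,397),o(505,285),o(115,278),o(458,170)
print(fl,fr,bl,br)
for a,b in((fl,fr),(bl,br)):
    q=b-a; print("yaw",np.degrees(np.arctan2(q[0],-q[1])),"len",np.hypot(*q[:2]))
E
python3 meas.py | tail -4
```

```text
bench z 0.000700986266182646
pan centroid [0.5811 0.2679 0.0961] zmed 0.0961 mec 0.5812 0.2684 r 0.0756 ray [0.5816 0.2678 0.095 ]
tall centroid [0.483  0.0537 0.1255] zmed 0.1256 mec 0.483 0.0538 r 0.0268 ray [0.4834 0.0527 0.125 ]
short centroid [ 0.4945 -0.0653  0.0756] zmed 0.0756 mec 0.4945 -0.0643 r 0.0301 ray [ 0.4951 -0.066   0.075 ]
canister centroid [0.7955 0.0928 0.12  ] zmed 0.1204 mec 0.7948 0.0929 r 0.041 ray [0.7956 0.092  0.12  ]
top guard 2032 0.30007365619692544 (0.5711873769760132, -0.27042993903160095) (0.13636475801467896, 0.18826967477798462) 14.716069221496582
face n [-0.62592017 -0.16382241  0.76248682] tilt 40.316076041071994 yaw 14.66705041252145 3023 [ 0.54671027 -0.27216391  0.13632315]
arm pts 562 [ 0.533883   -0.29360921  0.16900043]
black local range (x upslope,y left,z) [[-0.033 -0.054  0.022]
 [ 0.01  -0.009  0.036]
 [ 0.03   0.015  0.049]]
scene guard 1455 0.29899592159352684 (0.5721228718757629, -0.268330842256546) (0.1382974237203598, 0.19007547199726105) 15.1780366897583
bars at z=.295:
[ 0.49209065 -0.20374603  0.295     ] [ 0.53292426 -0.37344928  0.295     ] [ 0.54782756 -0.19053361  0.295     ] [ 0.59025647 -0.35800101  0.295     ]
yaw 13.529193322409792 len 0.1745467721210305
yaw 14.217087660785415 len 0.1727586212350653
```

```bash
cat > go.py <<'E'
from h import *
from scipy.spatial.transform import Rotation as Ro
yaw=np.radians(14.7);a=np.radians(40);c,s=np.cos(yaw),np.sin(yaw)
H=np.array([.5595,-.2726,.145]);n=np.array([-np.sin(a)*c,-np.sin(a)*s,np.cos(a)]);l=np.array([-s,c,0]);u=np.cross(l,n)
RF=np.c_[-u,l,-n]
face=lambda U,L,N:H+(U*u+L*l+N*n)/1000   # mm
def rel(p,R):
    st=r.read_state();R0=np.array(st["tcp_rot"])
    print("shift cm",(R0.T@(p-st["position"])*100).round(2),"rot",Ro.from_matrix(R0.T@R).as_rotvec().round(3))
def down(yx): # tool pointing down, x axis at yaw (deg)
    t=np.radians(yx);x=np.array([np.cos(t),np.sin(t),0]);z=np.array([0,0,-1.]);return np.c_[x,np.cross(z,x),z]
E
python3 -c "
from go import *
R0=np.array(r.read_state()['tcp_rot'])
rel(np.array([.42,.08,.45]),RF); rel(np.array([.36,-.3,.45]),RF);rel(face(-21,-85,298),RF);print(face(-21,-85,298))"
```

```text
shift cm [-35.09 -38.06  -4.57] rot [-0.238 -0.672 -0.648]
shift cm [-45.1  -75.2   -4.51] rot [-0.238 -0.672 -0.648]
shift cm [-51.33 -84.18   4.53] rot [-0.238 -0.672 -0.648]
[ 0.38022823 -0.40750746  0.3597827 ]
```

```bash
python3 -m creep '[[0,-35,-38,-4.6,0,0,0],[0,-35,-38,-4.6,0,0,0],[0,-35,-38,-4.6,0,0,0],[0,-35,-38,-4.6,0,0,0],[0,-35,-38,-4.6,0,0,0],[0,-35,-38,-4.6,0,0,0],[0,-35,-38,-4.6,0,0,0],[0,-35,-38,-4.6,0,0,0],[0,-35,-38,-4.6,0,0,0],[0,-35,-38,-4.6,0,0,0],[0,-35,-38,-4.6,0,0,0],[0,-35,-38,-4.6,0,0,0],[0,-35,-38,-4.6,0,0,0]]'
python3 -c "
from go import *
rel(np.array([.36,-.3,.43]),RF);rel(face(-21,-85,298),RF)"
```

```text
t: 1.18
position: [0.4201, 0.0774, 0.451]
tcp_rot: [[-0.912, 0.41, 0.001], [0.41, 0.912, -0.002], [-0.002, -0.001, -1.0]]
ft_force: [-0.4, 0.9, 0.7]
width: 0.002
gripper_force: 0.0
shift cm [-10.   -36.88   2.16] rot [-0.239 -0.67  -0.65 ]
shift cm [-16.25 -45.85   9.2 ] rot [-0.239 -0.67  -0.65 ]
```

```bash
python3 -m creep '[[0,-10,-37,2,-0.24,-0.67,-0.65],[0,-10,-37,2,-0.24,-0.67,-0.65],[0,-10,-37,2,-0.24,-0.67,-0.65],[0,-10,-37,2,-0.24,-0.67,-0.65],[0,-10,-37,2,-0.24,-0.67,-0.65],[0,-10,-37,2,-0.24,-0.67,-0.65],[0,-10,-37,2,-0.24,-0.67,-0.65],[0,-10,-37,2,-0.24,-0.67,-0.65],[0,-10,-37,2,-0.24,-0.67,-0.65],[0,-16.2,-45.8,9.2,-0.24,-0.67,-0.65],[0,-16.2,-45.8,9.2,-0.24,-0.67,-0.65],[0,-16.2,-45.8,9.2,-0.24,-0.67,-0.65],[0,-16.2,-45.8,9.2,-0.24,-0.67,-0.65],[0,-16.2,-45.8,9.2,-0.24,-0.67,-0.65],[0,-16.2,-45.8,9.2,-0.24,-0.67,-0.65]]'
python3 - <<'E'
from go import *
rel(face(-21,-85,298),RF);rel(face(-21,-85,200),RF);print(r.read_state()["joint_pos"].round(1))
E
```

```text
t: 2.43
position: [0.4652, -0.2049, 0.4723]
tcp_rot: [[-0.774, -0.212, 0.597], [-0.163, 0.977, 0.135], [-0.612, 0.007, -0.791]]
ft_force: [0.1, 0.4, 0.1]
width: -0.003
gripper_force: 0.0
shift cm [ 16.77 -18.08   1.08] rot [-0.021 -0.04  -0.038]
shift cm [ 16.38 -17.87  10.87] rot [-0.021 -0.04  -0.038]
[ -42.   -16.   111.8   33.6   64.4 -153.6]
```

```bash
sed -i 's/^RF=.*/RF=np.c_[l,u,-n]/' go.py; python3 - <<'E'
from go import *
rel(face(-21,-85,298),RF)
E
```

```text
shift cm [ 16.77 -18.08   1.08] rot [-0.048 -0.014  1.533]
```

```bash
python3 -m creep '[[0,10,-4,-3,0,0,0.1],[0,16.8,-10,-3,0,0,0.2],[0,16.8,-18,-3,-0.05,-0.01,1.53],[0,16.8,-18,-3,-0.05,-0.01,1.53],[0,16.8,-18,-3,-0.05,-0.01,1.53],[0,16.8,-18,-3,-0.05,-0.01,1.53],[0,16.8,-18,-3,-0.05,-0.01,1.53],[0,16.8,-18,-3,-0.05,-0.01,1.53],[0,16.8,-18,-3,-0.05,-0.01,1.53],[0,16.8,-18,1,-0.05,-0.01,1.53],[0,16.8,-18,1,-0.05,-0.01,1.53],[0,16.8,-18,1,-0.05,-0.01,1.53],[0,16.8,-18,1,-0.05,-0.01,1.53],[0,16.8,-18,1,-0.05,-0.01,1.53],[0,16.8,-18,1,-0.05,-0.01,1.53],[0,16.8,-18,1,-0.05,-0.01,1.53],[0,16.8,-18,1,-0.05,-0.01,1.53],[0,16.8,-18,1,-0.05,-0.01,1.53],[0,16.8,-18,1,-0.05,-0.01,1.53]]'
python3 - <<'E'
from go import *
rel(face(-21,-85,298),RF);rel(face(-21,-85,200),RF);print(r.read_state()["joint_pos"].round(1))
d=cam("scene");cv2.imwrite("pics/s1.png",cv2.cvtColor(d["image"],cv2.COLOR_RGB2BGR))
E
```

```text
t: 4.02
position: [0.3789, -0.4066, 0.3607]
tcp_rot: [[-0.259, 0.74, 0.621], [0.966, 0.198, 0.166], [0.0, 0.642, -0.766]]
ft_force: [0.6, -0.4, -0.1]
width: 0.001
gripper_force: 0.0
shift cm [-0.12  0.02  0.14] rot [-0.    -0.004  0.004]
shift cm [-0.15  0.02  9.94] rot [-0.    -0.004  0.004]
[-66.    1.9 108.3  42.8  68.9 -96.7]
```

View pics/s1.png

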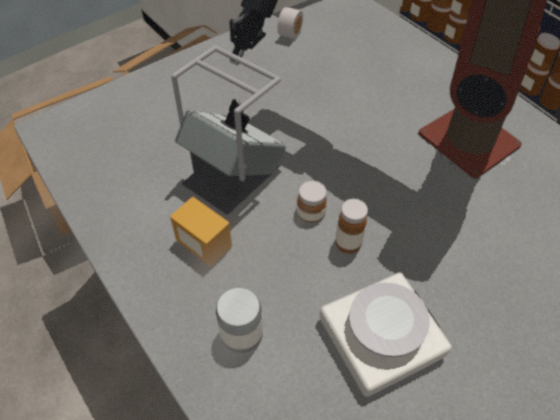

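Tool is lined up above the switch box, at about (245,40) in the picture, and clear of the guard. Next I push the tool in along the face normal.

```bash
python3 -m creep '[[0,-0.1,0,3,0,0,0],[0,-0.1,0,6,0,0,0],[0,-0.1,0,8,0,0,0],[0,-0.1,0,9.8,0,0,0],[0,-0.1,0,9.8,0,0,0],[0,-0.1,0,9.8,0,0,0]]'
```

```text
t: 4.57
position: [0.4401, -0.3907, 0.2847]
tcp_rot: [[-0.259, 0.741, 0.619], [0.966, 0.197, 0.169], [0.003, 0.642, -0.767]]
ft_force: [-0.7, -0.5, 0.5]
width: 0.0
gripper_force: 0.0
```

```bash
python3 -m creep '[[0,0.6,-0.6,0,0,0,0],[0,1.3,-1.3,0,0,0,0],[0,1.9,-2.1,0,0,0,0],[0,2.5,-3,0,0,0,0],[0,3.1,-3.8,0,0,0,0],[0,4,-4.4,0,0,0,0],[0,4.9,-5,0,0,0,0],[0,5.8,-5.4,0,0,0,0],[0,6.8,-5.6,0,0,0,0],[0,7.8,-5.8,0,0,0,0],[0,8.9,-5.9,0,0,0,0],[0,8.9,-5.9,0,0,0,0]]'
python3 - <<'E'
from go import *
rel(face(-80,4,200),RF);print(r.read_state()["torque"])
d=cam("top");cv2.imwrite("pics/t1.png",cv2.cvtColor(cv2.resize(d["image"][130:290,300:480],None,fx=3,fy=3),cv2.COLOR_RGB2BGR))
E
```

```text
t: 5.57
position: [0.3722, -0.3142, 0.2465]
tcp_rot: [[-0.26, 0.741, 0.619], [0.966, 0.197, 0.17], [0.004, 0.642, -0.767]]
ft_force: [0.4, -0.4, -0.2]
width: 0.002
gripper_force: 0.0
shift cm [-0.33  0.16  0.09] rot [-0.001 -0.008  0.002]
[-0.02086409  0.27768508 -0.02219461]
```

View pics/t1.png

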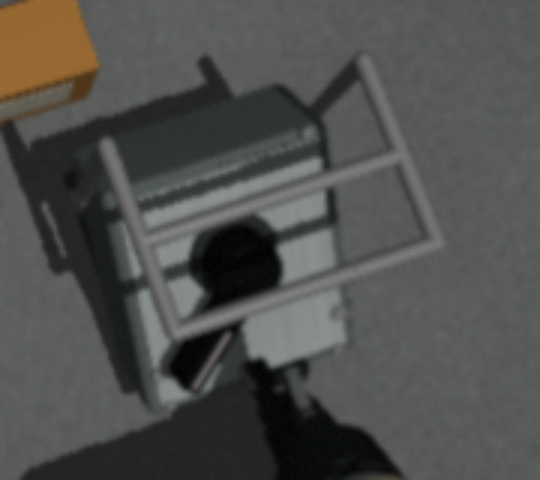

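Handle has snapped over: its arm now points down-left, with the tip at about (190,380) in the crop. I back out, then check the angle numerically.

```bash
python3 -m creep '[[0,-0.5,-1,-3,0,0,0],[0,-1,-2,-6,0,0,0],[0,-1,-2,-9,0,0,0],[0,-1,-2,-12,0,0,0],[0,-1,-2,-12,0,0,0]]'
python3 - <<'E'
from go import *
J=np.array([.483,.0536,0])
rel(np.array([.38,-.15,.42]),down(95)); rel(J+[0,0,.33],down(95))
E
```

```text
t: 6.03
position: [0.2853, -0.353, 0.3314]
tcp_rot: [[-0.256, 0.74, 0.622], [0.967, 0.2, 0.16], [-0.006, 0.642, -0.766]]
ft_force: [-0.3, -1.2, 0.9]
width: 0.001
gripper_force: 0.0
shift cm [17.15 16.76  2.35] rot [ 0.696 -0.054  0.167]
shift cm [34.25 22.68 18.9 ] rot [ 0.696 -0.054  0.167]
```

```bash
python3 -m creep '[[8.5,17,16.8,2.3,0.696,-0.054,0.167],[8.5,17,16.8,2.3,0.696,-0.054,0.167],[8.5,17,16.8,2.3,0.696,-0.054,0.167],[8.5,17,16.8,2.3,0.696,-0.054,0.167],[8.5,17,16.8,2.3,0.696,-0.054,0.167],[8.5,17,16.8,2.3,0.696,-0.054,0.167],[8.5,17,16.8,2.3,0.696,-0.054,0.167],[8.5,34.2,22.7,18.9,0.696,-0.054,0.167],[8.5,34.2,22.7,18.9,0.696,-0.054,0.167],[8.5,34.2,22.7,18.9,0.696,-0.054,0.167],[8.5,34.2,22.7,18.9,0.696,-0.054,0.167],[8.5,34.2,22.7,18.9,0.696,-0.054,0.167],[8.5,34.2,22.7,18.9,0.696,-0.054,0.167],[8.5,34.2,22.7,18.9,0.696,-0.054,0.167],[8.5,34.2,22.7,18.9,0.696,-0.054,0.167]]'
python3 - <<'E'
from go import *
J=np.array([.483,.0536,0])
rel(J+[0,0,.238],down(95))
d=cam("top");P,_=pts(d)
L=(P[180:275,330:430].reshape(-1,3)-H)@np.c_[u,l,n]
b=(abs(L[:,2]-.048)<.006)&(np.hypot(L[:,0],L[:,1])>.03)&(np.hypot(L[:,0],L[:,1])<.1)
print(b.sum(),np.median(L[b],0), "theta deg",45+np.degrees(np.arctan2(np.median(L[b,1]),-np.median(L[b,0]))))
d=cam("scene");P,_=pts(d)
m=(P[...,2]>.118)&(P[...,2]<.132)&(abs(P[...,0]-.483)<.035)&(abs(P[...,1]-.054)<.035)
q=P[m];print("scene lid",m.sum(),cv2.minEnclosingCircle(np.ascontiguousarray(q[:,:2],dtype=np.float32)))
m=(abs(P[...,2]-.095)<.006)&(abs(P[...,0]-.58)<.09)&(abs(P[...,1]-.268)<.09)
print("scene pan",m.sum(),cv2.minEnclosingCircle(np.ascontiguousarray(P[m][:,:2],dtype=np.float32)))
E
```

```text
t: 7.28
position: [0.4836, 0.0581, 0.3263]
tcp_rot: [[-0.094, 0.996, -0.005], [0.996, 0.094, 0.007], [0.008, -0.005, -1.0]]
ft_force: [-0.3, 0.5, -0.3]
width: 0.993
gripper_force: 0.0
shift cm [-0.51 -0.06  8.82] rot [-0.005 -0.008  0.006]
197 [-0.04284833  0.04586172  0.0480002 ] theta deg 91.9455288555428
scene lid 392 ((0.4844890832901001, 0.05543140694499016), 0.028035834431648254)
scene pan 4683 ((0.5808561444282532, 0.26697567105293274), 0.07746290415525436)
```

Handle reads 92°, so it is on. Now the grasp.

```bash
python3 -m creep '[[8.5,-0.4,0,0,-0.005,-0.008,0.006],[8.5,-0.4,0,0,-0.005,-0.008,0.006],[8.5,-0.4,0,2,-0.005,-0.008,0.006],[8.5,-0.4,0,4,-0.005,-0.008,0.006],[8.5,-0.4,0,6,-0.005,-0.008,0.006],[8.5,-0.4,0,7.5,-0.005,-0.008,0.006],[8.5,-0.4,0,8.8,-0.005,-0.008,0.006],[8.5,-0.4,0,8.8,-0.005,-0.008,0.006],[8.5,-0.4,0,8.8,-0.005,-0.008,0.006]]'
python3 -c "
from go import *
rel(np.array([.4836,.0542,.238]),down(95))"
```

```text
t: 8.13
position: [0.4838, 0.0519, 0.2403]
tcp_rot: [[-0.081, 0.997, 0.004], [0.997, 0.081, -0.0], [-0.001, 0.004, -1.0]]
ft_force: [-0.5, 0.0, 0.5]
width: 0.996
gripper_force: 0.0
shift cm [0.23 0.   0.23] rot [ 0.004  0.001 -0.006]
```

```bash
python3 -m creep '[[8.5,0.2,0,0.3,0.004,0,0],[8.5,0.2,0,0.3,0.004,0,0],[5,0.2,0,0.3,0.004,0,0],[5,0.2,0,0.3,0.004,0,0],[5,0.2,0,0.3,0.004,0,0],[5,0.2,0,0.3,0.004,0,0],[5,0.2,0,0.3,0.004,0,0],[5,0.2,0,0.3,0.004,0,0],[5,0.2,0,0.3,0.004,0,0],[5,0.2,0,0.3,0.004,0,0],[5,0.2,0,0.3,0.004,0,0],[5,0.2,0,0.3,0.004,0,0]]' 40
python3 -c "
from go import *
print(r.read_state()['ft_force'],r.read_state()['position'])"
```

```text
t: 9.13
position: [0.4841, 0.0548, 0.2382]
tcp_rot: [[-0.083, 0.997, 0.001], [0.997, 0.083, -0.001], [-0.001, 0.001, -1.0]]
ft_force: [-2.2, -1.3, 4.7]
width: 0.687
gripper_force: 42.5
[-2.23667696 -1.26549575  4.72808853] [0.48410574 0.05480565 0.23816245]
```

```bash
python3 -m creep '[[5,0,0,-1,0,0,0],[5,0,0,-3,0,0,0],[5,0,0,-5,0,0,0],[5,0,0,-8,0,0,0],[5,0,0,-11,0,0,0],[5,0,0,-14,0,0,0],[5,0,0,-15,0,0,0],[5,0,0,-15,0,0,0],[5,0,0,-15,0,0,0],[5,0,0,-15,0,0,0]]'
python3 - <<'E'
from go import *
st=r.read_state();print(st["position"],st["tcp_rot"][:,2])
d=cam("scene");cv2.imwrite("pics/s2.png",cv2.cvtColor(d["image"][60:420,160:520],cv2.COLOR_RGB2BGR))
rel(np.array([.5810,.2677,.40]),down(95))
E
```

```text
t: 9.97
position: [0.483, 0.055, 0.3847]
tcp_rot: [[-0.083, 0.997, -0.004], [0.997, 0.083, -0.001], [-0.0, -0.004, -1.0]]
ft_force: [0.3, -1.6, -4.4]
width: 0.687
gripper_force: 44.5
[0.48296518 0.05496165 0.38474886] [-3.60539904e-03 -5.53722718e-04 -9.99993347e-01]
shift cm [20.39 11.53 -1.61] rot [-0.004  0.    -0.004]
```

View pics/s2.png

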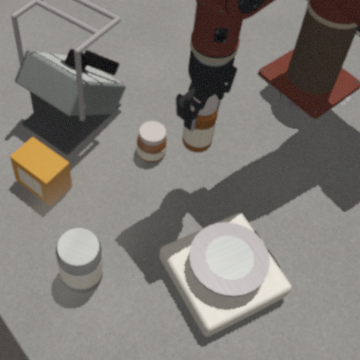

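The picture shows the jar held upright at (200,125), with the short jar, carton and canister undisturbed. Now over to the pan.

```bash
python3 -m creep '[[5,1,0.5,0,0,0,0],[5,3,1.7,0,0,0,0],[5,6,3.4,0,0,0,0],[5,9,5.1,0,0,0,0],[5,12,6.8,0,0,0,0],[5,15,8.5,0,0,0,0],[5,18,10.2,0,0,0,0],[5,19.5,11,0,0,0,0],[5,20.4,11.5,0,0,0,0],[5,20.4,11.5,0.5,-0.004,0,-0.004],[5,20.4,11.5,0.5,-0.004,0,-0.004],[5,20.4,11.5,0.5,-0.004,0,-0.004],[5,20.4,11.5,0.5,-0.004,0,-0.004],[5,20.4,11.5,0.5,-0.004,0,-0.004],[5,20.4,11.5,0.5,-0.004,0,-0.004]]'
python3 - <<'E'
from go import *
rel(np.array([.5810,.2677,.337]),down(95)); print(r.read_state()["ft_force"])
d=cam("scene");P,_=pts(d);im=cv2.cvtColor(d["image"],cv2.COLOR_RGB2HSV)
z=P[...,2];m=(z>.125)&(z<.20)&(np.hypot(P[...,0]-.581,P[...,1]-.2677)<.04)
q=P[m]
for lo in np.arange(.125,.2,.015):
    k=q[(q[:,2]>=lo)&(q[:,2]<lo+.015)]
    if len(k)>20:
        # algebraic circle fit, known radius by lstsq
        A=np.c_[2*k[:,:2],np.ones(len(k))];s=np.linalg.lstsq(A,(k[:,:2]**2).sum(1),rcond=None)[0]
        print(round(lo,3),len(k),s[:2].round(4),np.sqrt(s[2]+s[0]**2+s[1]**2).round(4))
print("zmin",np.nanmin(q[:,2]))
E
```

```text
t: 11.27
position: [0.5814, 0.2669, 0.3825]
tcp_rot: [[-0.086, 0.996, 0.005], [0.996, 0.086, -0.0], [-0.001, 0.005, -1.0]]
ft_force: [0.6, -0.9, -3.5]
width: 0.687
gripper_force: 44.6
shift cm [ 0.09 -0.06  4.55] rot [ 0.005  0.001 -0.001]
[ 0.58666577 -0.88100957 -3.46616094]
0.14 60 [0.5814 0.2658] 0.03
0.155 135 [0.5812 0.2656] 0.0305
0.17 150 [0.5808 0.2655] 0.0311
0.185 155 [0.5817 0.2657] 0.0303
zmin 0.1458617686164997
```

```bash
python3 -m creep '[[5,0.15,0,1,0.005,0,0],[5,0.15,0,2,0.005,0,0],[5,0.15,0,3,0.005,0,0],[5,0.15,0,3.8,0.005,0,0],[5,0.15,0,4.3,0.005,0,0],[5,0.15,0,4.6,0.005,0,0],[5,0.15,0,4.8,0.005,0,0],[5,0.15,0,4.9,0.005,0,0],[5,0.15,0,5,0.005,0,0],[5,0.15,0,5.1,0.005,0,0],[5,0.15,0,5.2,0.005,0,0],[5,0.15,0,5.2,0.005,0,0],[5,0.15,0,5.2,0.005,0,0],[5,0.15,0,5.2,0.005,0,0],[5,0.15,0,5.2,0.005,0,0]]'
python3 -c "
from go import *
rel(np.array([.5812,.2692,.329]),down(95)); print(r.read_state()['ft_force'])"
```

```text
t: 12.57
position: [0.5817, 0.2693, 0.3305]
tcp_rot: [[-0.087, 0.996, 0.0], [0.996, 0.087, -0.001], [-0.001, 0.0, -1.0]]
ft_force: [1.0, -0.0, -0.8]
width: 0.686
gripper_force: 44.8
shift cm [-0.   -0.05  0.15] rot [ 0.     0.001 -0.   ]
[ 0.99810867 -0.01996977 -0.77644307]
```

```bash
python3 -m creep '[[5,0,0,0.1,0,0,0],[5,0,0,0.2,0,0,0],[5,0,0,0.2,0,0,0],[5.8,0,0,0.2,0,0,0],[5.9,0,0,0.2,0,0,0],[6.1,0,0,0.2,0,0,0],[6.4,0,0,0.2,0,0,0],[7,0,0,0.2,0,0,0],[7.8,0,0,0.2,0,0,0],[8.5,0,0,0.2,0,0,0],[8.5,0,0,0.2,0,0,0],[8.5,0,0,0.2,0,0,0],[8.5,0,0,0.2,0,0,0],[8.5,0,0,0.2,0,0,0]]' 20
python3 - <<'E'
from go import *
d=cam("scene");cv2.imwrite("pics/s3.png",cv2.cvtColor(d["image"][160:420,240:520],cv2.COLOR_RGB2BGR))
E
```

```text
t: 13.73
position: [0.5815, 0.2692, 0.328]
tcp_rot: [[-0.087, 0.996, -0.001], [0.996, 0.087, -0.001], [-0.001, -0.001, -1.0]]
ft_force: [0.4, -0.3, 0.6]
width: 0.994
gripper_force: 0.0
```

View pics/s3.png

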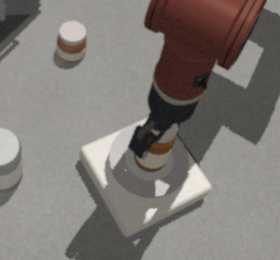

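The picture shows the jar upright on the pan at (155,150), fingers open. I retreat straight up.

```bash
python3 -m creep '[[8.5,0,0,-0.5,0,0,0],[8.5,0,0,-2,0,0,0],[8.5,0,0,-4,0,0,0],[8.5,0,0,-7,0,0,0],[8.5,0,0,-11,0,0,0],[8.5,0,0,-15,0,0,0],[8.5,0,-10,-17,0,0,0],[8.5,0,-20,-17,0,0,0],[8.5,0,-20,-17,0,0,0],[8.5,0,-20,-17,0,0,0],[8.5,0,-20,-17,0,0,0],[8.5,0,-20,-17,0,0,0],[8.5,0,-20,-17,0,0,0]]'
python3 - <<'E'
from go import *
for n_ in("top","scene"):
    d=cam(n_);P,_=pts(d);D=lambda x,y,R:np.hypot(P[...,0]-x,P[...,1]-y)<R
    def mec(m):
        q=P[m]; return (m.sum(),)+tuple(np.round(cv2.minEnclosingCircle(np.ascontiguousarray(q[:,:2],dtype=np.float32))[0],4))+(np.median(q[:,2]).round(4),) if m.sum() else None
    print(n_,"lid",mec(D(.581,.268,.06)&(abs(P[...,2]-.215)<.008)),"pan z",np.median(P[...,2][D(.581,.268,.07)&~D(.581,.268,.05)]).round(4),"pan",mec(D(.581,.268,.09)&(abs(P[...,2]-.09)<.006)))
    print("short",mec(D(.4945,-.065,.05)&(abs(P[...,2]-.075)<.008)),"can",mec(D(.795,.093,.06)&(abs(P[...,2]-.12)<.008)))
    if n_=="top": cv2.imwrite("pics/t2.png",cv2.cvtColor(d["image"],cv2.COLOR_RGB2BGR))
E
```

```text
t: 14.87
position: [0.3809, 0.2519, 0.4996]
tcp_rot: [[-0.089, 0.996, 0.002], [0.996, 0.089, 0.0], [0.0, 0.002, -1.0]]
ft_force: [1.2, 0.1, 0.7]
width: 0.995
gripper_force: 0.0
top lid (np.int64(539), np.float64(0.5832), np.float64(0.2673), np.float64(0.217)) pan z 0.092 pan (np.int64(2196), np.float64(0.5814), np.float64(0.269), np.float64(0.0921))
short (np.int64(540), np.float64(0.4947), np.float64(-0.0652), np.float64(0.0758)) can (np.int64(890), np.float64(0.7957), np.float64(0.0932), np.float64(0.1204))
scene lid (np.int64(755), np.float64(0.5807), np.float64(0.2683), np.float64(0.2167)) pan z 0.0915 pan (np.int64(3192), np.float64(0.582), np.float64(0.2689), np.float64(0.0918))
short (np.int64(493), np.float64(0.4934), np.float64(-0.0621), np.float64(0.0751)) can (np.int64(1363), np.float64(0.7984), np.float64(0.0943), np.float64(0.1205))
```

View pics/t2.png

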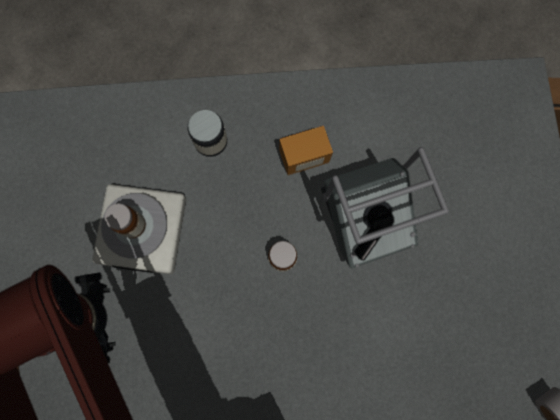

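The jar stands centred on the pan at (120,217), and the pan has dropped about 4 mm under it. The handle is on, with its tip at (362,256), and the other stock has not moved. Handing in.

```bash
python3 -c "
from workcell import r
print(r.close_job())"
```

```text
the job is handed in; nothing more can be done
None
```

The job is handed in, with no verdict returned: the handle is at its on detent, the tall jar stands released and upright within about 2 mm of the pan's centre by the cameras, and the other stock has not moved.

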